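# Load the shaker tin with the heavy pot in the middle

## Task

Move all the porcelain sample pots from the blue tray into the round tin of the shaker, packed close and standing upright on its floor: the one that is clearly heavier than the rest - feel for it by lifting - on the orange spring seat in the middle of the tin, where its weight sinks the seat, and the others round it. When all are in, push the tin by its red post along its slide until it is fully home against the stop. Leave the vial and the roll of tape in the tray.

Things in the scene. Friction and masses are not known exactly. Their poses are not given: they have to be found in the camera images.
- pot_a: white porcelain pot, body 46 mm in diameter, 34 mm high, lower edge bevelled 4 mm; on top an upright round grey knob, 18 mm in diameter, 34 to 62 mm above the underside. Origin: centre of the underside, z up. All pots look alike, five to seven are there (the others absent); one, which its name does not tell, holds a metal weight: 290 to 390 g in all, the others 45 to 80 g
- pot_b: white porcelain pot, body 46 mm in diameter, 34 mm high, lower edge bevelled 4 mm; on top an upright round grey knob, 18 mm in diameter, 34 to 62 mm above the underside. Origin: centre of the underside, z up. All pots look alike, five to seven are there (the others absent); one, which its name does not tell, holds a metal weight: 290 to 390 g in all, the others 45 to 80 g
- pot_c: white porcelain pot, body 46 mm in diameter, 34 mm high, lower edge bevelled 4 mm; on top an upright round grey knob, 18 mm in diameter, 34 to 62 mm above the underside. Origin: centre of the underside, z up. All pots look alike, five to seven are there (the others absent); one, which its name does not tell, holds a metal weight: 290 to 390 g in all, the others 45 to 80 g
- pot_d: white porcelain pot, body 46 mm in diameter, 34 mm high, lower edge bevelled 4 mm; on top an upright round grey knob, 18 mm in diameter, 34 to 62 mm above the underside. Origin: centre of the underside, z up. All pots look alike, five to seven are there (the others absent); one, which its name does not tell, holds a metal weight: 290 to 390 g in all, the others 45 to 80 g
- pot_e: white porcelain pot, body 46 mm in diameter, 34 mm high, lower edge bevelled 4 mm; on top an upright round grey knob, 18 mm in diameter, 34 to 62 mm above the underside. Origin: centre of the underside, z up. All pots look alike, five to seven are there (the others absent); one, which its name does not tell, holds a metal weight: 290 to 390 g in all, the others 45 to 80 g
- pot_f: white porcelain pot, body 46 mm in diameter, 34 mm high, lower edge bevelled 4 mm; on top an upright round grey knob, 18 mm in diameter, 34 to 62 mm above the underside. Origin: centre of the underside, z up. All pots look alike, five to seven are there (the others absent); one, which its name does not tell, holds a metal weight: 290 to 390 g in all, the others 45 to 80 g
- pot_g: white porcelain pot, body 46 mm in diameter, 34 mm high, lower edge bevelled 4 mm; on top an upright round grey knob, 18 mm in diameter, 34 to 62 mm above the underside. Origin: centre of the underside, z up. All pots look alike, five to seven are there (the others absent); one, which its name does not tell, holds a metal weight: 290 to 390 g in all, the others 45 to 80 g
- pot_h: white porcelain pot, body 46 mm in diameter, 34 mm high, lower edge bevelled 4 mm; on top an upright round grey knob, 18 mm in diameter, 34 to 62 mm above the underside. Origin: centre of the underside, z up. All pots look alike, five to seven are there (the others absent); one, which its name does not tell, holds a metal weight: 290 to 390 g in all, the others 45 to 80 g
- pot_i: white porcelain pot, body 46 mm in diameter, 34 mm high, lower edge bevelled 4 mm; on top an upright round grey knob, 18 mm in diameter, 34 to 62 mm above the underside. Origin: centre of the underside, z up. All pots look alike, five to seven are there (the others absent); one, which its name does not tell, holds a metal weight: 290 to 390 g in all, the others 45 to 80 g
- tray: blue open tray, 200 (x) by 270 (y) by 30 mm high, walls and floor 5 mm thick, fixed; the pots stand in it. Origin: centre of the underside
- vial: capped glass vial, 22 mm in diameter, 69 mm tall, standing in the tray among the pots; it stays in the tray. Origin: centre of the underside
- tape: roll of black tape, 62 mm wide, 19 mm high, lying in the tray; it stays in the tray. Origin: centre of the underside
- tin (a joint): slide of the round tin on the shaker's grey base, in m along the +y axis of point tin_centre: 0 = pulled right out, 0.065 = home against the stop, where it cannot go further; starts between 0 and 0.02. Stiff: about 4 N to move, stays where it is left
- tin_centre (a point): centre of the inner floor of the round aluminium tin, which is open at the top: inner diameter 153 mm, outer 161 mm, wall top 22 mm above this point. z up; +y is the direction in which the tin slides home. One pot in the middle and six round it just fit (about 3.5 mm between neighbours)
- seat (a joint): orange round spring seat, 36 mm in diameter, in the middle of the tin's floor: 0 = up, its top 6 mm above the floor; 0.0055 = sunk, flush with the floor. A light pot (up to 1.4 N) does not move it, the heavy pot (over 2.3 N) sinks it fully by its own weight once let go
- tin_handle (a point): top centre of the red upright round post fixed to the tin on its -y side (101.5 mm from the tin's centre), 17 mm in diameter; the post's free length is from this point down 47 mm. Pinch it from above or push it to move the tin

How it is judged:
By the outcome, as a careful person would: the job done as asked, in the order asked, and still so for the second after the job is handed in, with the robot touching nothing.
Of pot_c, pot_f only 1 to 1 are there at a start; the rules pass over those that are not, and their reading is None.
Of pot_a, pot_h only 1 to 1 are there at a start; the rules pass over those that are not, and their reading is None.
Of pot_b, pot_d, pot_e, pot_g, pot_i only 3 to 5 are there at a start; the rules pass over those that are not, and their reading is None.
At some moment in a run one of pot_b, pot_d, pot_e, pot_g, pot_i may be knocked a few centimetres aside while the robot is not near it.
It also fails if it takes over 210 s, if anything falls off the work surface, if the arm or the gripper's body presses on something with over 40 N, if the wrist force passes 120 N, or if a joint passes its speed limit or range.

## Robot

A 7-joint arm with a two-finger parallel gripper is mounted at the origin on the work surface; the furniture and walls round the work are solid. World frame = base frame: x ahead of the robot, y to its left, z up, the work surface at z = 0. Lengths are in m, angles in rad, forces in N, time in s.
With the tool pointing down it reaches from about 0.425 to 0.95 m from the base axis. Payload 4.7 kg.
Tool frame: the origin (TCP) lies on the front face of the gripper's body, between the roots of the fingers; the fingertips stand 70 mm ahead of it and the grasp point (between the pads) lies 51 mm ahead of it; z points along the fingers, y is the line along which they close (so a half turn about z gives the same grasp; the last joint's range is limited). The gripper opens to 87 mm and grips with 3 to 60 N. Pads are 19 mm wide; open, the fingers measure 117 mm over their backs; the gripper's body (75 mm by 190 mm) begins 51 mm behind the grasp point.
Start: joints at [1.199, 0.469, -0.049, 1.532, 0.024, 1.141, -0.082], TCP at [0.227, -0.636, 0.292] pointing down, gripper open.
Joint ranges: [-2.59, 2.59], [-0.33, 1.99], [-1.39, 1.29], [0.1, 2.45], [-1.04, 4.18], [0.21, 1.99], [-2.66, 2.66]. Speed limits (rad/s): [2.57, 2.57, 3.14, 3.14, 3.14, 3.14, 3.14].

## Interface

Orientations are given as [roll, pitch, yaw] about the fixed x, y, z axes, in that order (R = Rz(yaw) Ry(pitch) Rx(roll)).
In Python, from station import get_obs, snapshot, calibration, close_job gives the robot as it stands.
- The arm moves only by the tool apply_moves, never from a script. Its argument "targets" is a list that holds one entry, the list of rows, each a list of 7 numbers: the shift along the tool's x, y, z each as a share of 20 mm, from -1 to 1, then the turn, a rotation vector about the tool's x, y, z each as a share of 0.15 rad, from -1 to 1, then the closure, from 0 (fully open) to 1 (shut). A call has exactly 10 rows; each row shifts and turns the commanded pose from where the row before left it, along the tool's axes as they then stand; what a row does not reach is not made up. A row lasts 1/10 s, in which the tool goes at most 50 mm and 8.59 degrees, less where a joint would pass 70% of its speed; a pose out of reach is approached as far as the arm can. A call with a number of a shift or a turn outside -1 to 1 is refused whole. A call with a gripper value outside its range is refused whole. The fingers move at their own pace and stop on an object; "grip_force" is the grip in N (left out, the last holds). Time passes only in rows, so rows that do not move let the fingers close, or fill a call up. It gives the time, the measured TCP pose, the force, the opening and the grip force at its end, in the units of the state.
- get_obs(): the state, without advancing time (a new reading comes with each control period).
- snapshot(name): name is "scene" or "top" or "wrist"; returns the picture (420x560x3 uint8, red, green, blue); there is no depth.
- calibration(name): a dict with "vertical_fov" (degrees; the focal length in pixels is half the picture's height over the tangent of half this angle, whatever the lens; pixels are square), "cx", "cy" (the principal point, pixels), "R" (3x3) and "t" (3): a world point X has camera coordinates R X + t. Camera axes: x right, y down, z forward; pixel columns grow to the right and rows downward; lengths in m; the calibration is good to about 2 mm. The wrist camera is an equidistant fisheye: a pixel r from the principal point sees the ray r / f radians off the axis. A picture is of the moment at which its call begins: read the wrist's pose just before it. calibration takes no time and is no camera call; for the wrist camera it gives the pose at the moment of the call.
- close_job(): hands the job in; it is judged then, once.
The state is a dict: "time": time; "qpos": joint angles; "qd": joint speeds; "joint_efforts": joint torques, N m; "eef_pos": TCP position; "orientation": TCP orientation; "ft_force": force on the tool from outside, world axes, zero at the start; "torque": the same for the moment, N m; "finger_gap": finger opening in m; "finger_force": force on a finger pad.
Only numpy, scipy, OpenCV 4.12 (cv2) and the standard library are available. Lean on these libraries where they do the work, as an engineer would, in place of code of your own. Each camera call takes 0.05 s, during which the arm holds its last target. There are 200 camera calls.

## Working session

There is one attempt and no reset: what is moved stays moved. The work goes in short steps, Python scripts to look and compute and a tool call to move; the robot and the scene stay as the last step left them, time stands still between calls to the robot, and variables do not carry over. Pictures are saved under pics/ and viewed, at most 14 in all, crops included, and the job is handed in when it is done.

Besides the shell and the picture viewer there is one more tool, called after ">>>" as name([rows], argument=value, ...), one row to a line, values as JSON. apply_moves: Moves the arm, as the interface text tells. Shift numbers are shares of 20 mm and turn numbers shares of 0.15 rad, none past 1 either way. Its arguments: {"type":"object","properties":{"targets":{"type":"array","items":{"type":"array","items":{"type":"array","items":{"type":"number"}}}},"grip_force":{"type":"number"}},"required":["targets"]}

```bash
ls; mkdir -p pics
python3 - <<'E'
from station import *
import cv2,numpy as np
o=get_obs();print(o)
for n in("scene","top"):
    im=snapshot(n);cv2.imwrite(f"pics/{n}0.png",im[:,:,::-1]);c=calibration(n);print(n,c)
a=[cv2.imread(f"pics/{n}0.png") for n in("scene","top")]
E
```

```text
pics
{'time': 0.0, 'qpos': array([ 1.19915465,  0.46943528, -0.04858494,  1.53368356,  0.02410591,
        1.14098805, -0.08230783]), 'qd': array([ 0.00015696,  0.00037661, -0.00039543, -0.00047626,  0.00115481,
        0.00091189, -0.00038372]), 'joint_efforts': array([-9.08494785e-04, -5.07976806e+01, -8.13915627e-02, -2.36156470e+01,
       -6.15227153e-02,  3.78882699e-02,  1.38892815e-04]), 'eef_pos': array([ 0.22670126, -0.6353048 ,  0.29120781]), 'orientation': array([-3.13966591e+00,  8.01679955e-05,  3.42758869e-01]), 'ft_force': array([ 0.41948814, -0.11901449,  0.90237597]), 'torque': array([ 0.00254065, -0.01890779,  0.00987301]), 'finger_force': 0.0, 'finger_gap': 0.08663229470027715}
scene {'vertical_fov': 46.919478408764334, 'cx': 278.8896179441108, 'cy': 209.09883019953375, 'R': array([[-0.58460697, -0.8111758 ,  0.01511665],
       [-0.5978183 ,  0.41809615, -0.68396556],
       [ 0.5484961 , -0.40888804, -0.72935766]]), 't': array([0.28831458, 0.39830913, 0.70154835])}
top {'vertical_fov': 53.613090231110895, 'cx': 278.1094471205619, 'cy': 209.70312709049702, 'R': array([[ 0.01248462, -0.99991798, -0.00285781],
       [-0.99376885, -0.01209117, -0.11080289],
       [ 0.11075925,  0.00422333, -0.99383829]]), 't': array([-0.06345663,  0.55088499,  0.92564427])}
```

View pics/top0.png

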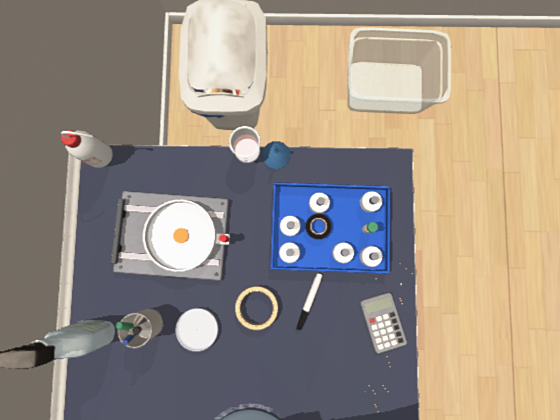

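View pics/scene0.png

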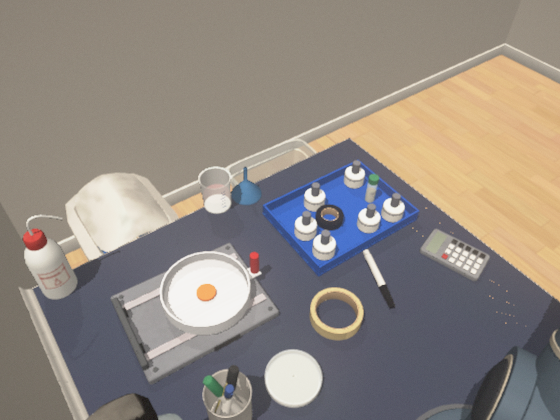

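The top view shows six pots at about (320,202), (372,201), (290,226), (289,252), (344,252) and (372,256). The tape is at (318,226), the vial at (372,228), the seat at (181,236) and the red post at (223,239). The scene view agrees with this.

```bash
cat > h.py <<'E'
import cv2,numpy as np
from station import *
def ray(n,p):
    c=calibration(n);f=210/np.tan(np.radians(c['vertical_fov'])/2)
    d=c['R'].T@np.array([(p[0]-c['cx'])/f,(p[1]-c['cy'])/f,1]);o=-c['R'].T@c['t'];return o,d/np.linalg.norm(d)
def plane(n,p,z):
    o,d=ray(n,p);return o+d*(z-o[2])/d[2]
def proj(n,X):
    c=calibration(n);f=210/np.tan(np.radians(c['vertical_fov'])/2)
    q=c['R']@X+c['t'];return np.array([c['cx']+f*q[0]/q[2],c['cy']+f*q[1]/q[2]])
def tri(p,q):
    (o1,d1),(o2,d2)=ray("top",p),ray("scene",q)
    s=np.linalg.lstsq(np.c_[d1,-d2],o2-o1,rcond=None)[0]
    a,b=o1+s[0]*d1,o2+s[1]*d2;return (a+b)/2,np.linalg.norm(a-b)
def blobs(m,amin):
    n,l,s,c=cv2.connectedComponentsWithStats(m.astype(np.uint8));return [(c[i],s[i]) for i in range(1,n) if s[i,4]>=amin]
E
python3 - <<'E'
from h import *
for n in("top","scene"):
    im=cv2.imread(f"pics/{n}0.png");hsv=cv2.cvtColor(im,cv2.COLOR_BGR2HSV);H,S,V=cv2.split(hsv)
    print(n,"orange",[(c.round(1),s[4]) for c,s in blobs((H>6)&(H<16)&(S>200)&(V>180),15)])
    print("red",[(c.round(1),s) for c,s in blobs(((H<5)|(H>174))&(S>150)&(V>90),8)])
a=cv2.resize(cv2.imread("pics/top0.png")[180:278,268:396],None,fx=6,fy=6,interpolation=cv2.INTER_CUBIC)
cv2.imwrite("pics/c1.png",a)
E
```

```text
top orange []
red [(array([ 71.1, 140.2]), array([ 62, 134,  18,  13, 169], dtype=int32)), (array([223.3, 238.1]), array([220, 235,   8,   7,  42], dtype=int32)), (array([371.6, 320.1]), array([370, 319,   4,   4,  12], dtype=int32))]
scene orange []
red [(array([ 33.8, 239.4]), array([ 23, 229,  23,  21, 302], dtype=int32)), (array([253.6, 255.5]), array([250, 252,   8,   8,  45], dtype=int32))]
```

View pics/c1.png

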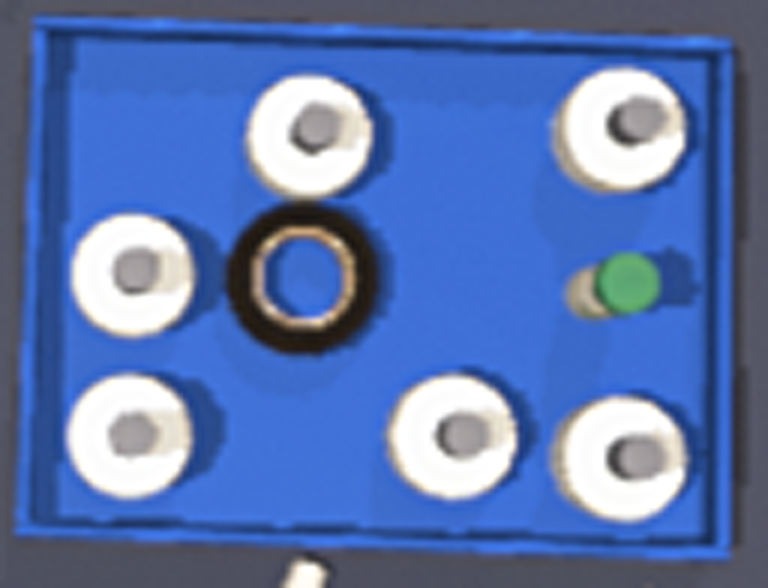

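The tray crop is clear: six white discs with grey knobs. The next step is to locate them by mask in both views.

```bash
cat >> h.py <<'E'
def pots(im,zf=0.005,box=None):
    "RGB top picture -> list of (x,y) by body disc (z=zf+34mm) and by knob top (zf+62mm)"
    up=cv2.resize(im,None,fx=4,fy=4,interpolation=cv2.INTER_CUBIC)
    H,S,V=cv2.split(cv2.cvtColor(up,cv2.COLOR_RGB2HSV));out=[]
    m=((S<95)&(V>95)).astype(np.uint8);k=np.zeros_like(m)
    x0,y0,x1,y1=[4*v for v in (box or (272,184,392,274))];k[y0:y1,x0:x1]=1
    m=cv2.morphologyEx(m*k,cv2.MORPH_OPEN,np.ones((9,9)))
    for c in cv2.findContours(m,cv2.RETR_EXTERNAL,cv2.CHAIN_APPROX_NONE)[0]:
        if not 2500<cv2.contourArea(c)<8500: continue
        p,r=cv2.minEnclosingCircle(c)
        mm=np.zeros_like(m);cv2.circle(mm,(int(p[0]),int(p[1])),int(r*.85),1,-1)
        g=cv2.morphologyEx((mm&(S<30)&(V>110)&(V<190)).astype(np.uint8),cv2.MORPH_OPEN,np.ones((5,5)))
        b=blobs(g,60);kn=max(b,key=lambda t:t[1][4])[0] if b else None
        cc=lambda q:((np.array(q)+.5)/4-.5)
        out.append((cc(p),r/4,plane("top",cc(p),zf+.034)[:2],None if kn is None else plane("top",cc(kn),zf+.062)[:2]))
    return out
E
python3 - <<'E'
from h import *
im=cv2.imread("pics/top0.png")[:,:,::-1].copy()
np.set_printoptions(precision=4,suppress=True)
for o in pots(im): print(*o)
C={}
for n,(x,y) in dict(top=(181,236),scene=(206,293)).items():
    b=cv2.imread(f"pics/{n}0.png");H,S,V=cv2.split(cv2.cvtColor(b,cv2.COLOR_BGR2HSV));print(n,H[y,x],S[y,x],V[y,x])
    m=(H>3)&(H<20)&(S>120);C[n]=[c for c,s in blobs(m,30) if np.hypot(*(c-(x,y)))<9][0]
print("seat",C,tri(C["top"],C["scene"]))
# post: red blob incl. side; tops
for n,(x,y) in dict(top=(223,238),scene=(254,262)).items():
    b=cv2.imread(f"pics/{n}0.png");H,S,V=cv2.split(cv2.cvtColor(b,cv2.COLOR_BGR2HSV))
    m=((H<6)|(H>172))&(S>120)&(V>60);print([(c,s) for c,s in blobs(m,20) if np.hypot(*(c-(x,y)))<15])
# tin rim outer in top view
E
python3 -c "
import cv2,numpy as np
a=cv2.resize(cv2.imread('pics/top0.png')[185:285,110:240],None,fx=4,fy=4,interpolation=2)
b=cv2.resize(cv2.imread('pics/scene0.png')[240:340,150:280],None,fx=4,fy=4,interpolation=2)
cv2.imwrite('pics/c2.png',np.vstack([a,b])[:, :][:800].copy() if 0 else cv2.resize(np.hstack([a,b]),(800,308)))"
```

```text
[370.7196 256.2379] 11.588115692138672 [ 0.4478 -0.2664] [ 0.449  -0.2686]
[342.8223 252.5416] 11.13287353515625 [ 0.4553 -0.2037] [ 0.4562 -0.2045]
[289.2051 252.2107] 10.738197326660156 [ 0.4546 -0.0829] [ 0.4547 -0.0834]
[289.75   225.4688] 10.703092575073242 [ 0.515  -0.0836] [ 0.5147 -0.084 ]
[319.174  202.6666] 10.982077598571777 [ 0.568  -0.1503] [ 0.5692 -0.1505]
[370.8131 201.6515] 11.514863967895508 [ 0.5718 -0.2681] [ 0.5734 -0.2703]
top 17 159 250
scene 16 142 245
seat {'top': array([180.5385, 235.2308]), 'scene': array([205.8814, 291.9881])} (array([0.4904, 0.1652, 0.0347]), np.float64(0.0012120621535021527))
[(array([223.1765, 238.0588]), array([219, 235,  10,   7,  51], dtype=int32))]
[(array([253.9396, 261.5772]), array([250, 252,   9,  21, 149], dtype=int32))]
```

View pics/c2.png

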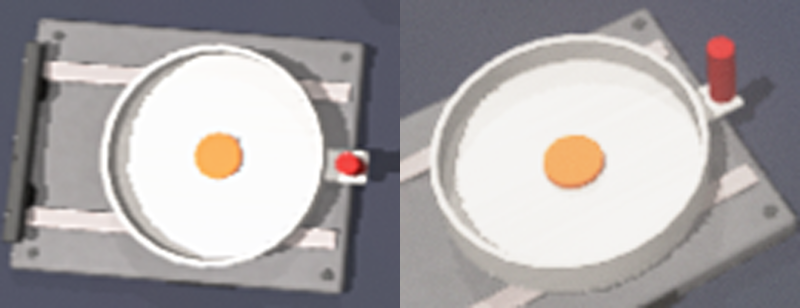

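Run:
```python
from h import *
p,e=tri((223.1,238),(254,255.3));print("post",p,e)
d=np.array([.4904,.1652])-p[:2];print(np.linalg.norm(d),np.degrees(np.arctan2(d[1],d[0])))
```

```text
post [0.48394712 0.06306658 0.0737884 ] 0.0020208031811227915
0.10233706967223873 86.3848093562162
```

>>> apply_moves([
  [[0,0,0,0,0,1,0.5],[0,0,0,0,0,1,0.5],[0,0,0,0,0,0.29,0.5],[0.6,-1,0,0,0,0,0.5],[0.6,-1,0,0,0,0,0.5],[0.6,-1,0,0,0,0,0.5],[0.6,-1,0,0,0,0,0.5],[0.6,-1,0,0,0,0,0.5],[0.6,-1,0,0,0,0,0.5],[0.6,-1,0,0,0,0,0.5]],
], grip_force=20)

```text
time: 1.1
eef_pos: [0.3113, -0.4947, 0.2918]
orientation: [-3.141, 0.001, -0.001]
ft_force: [-0.3, 0.2, -0.1]
finger_gap: 0.0439
finger_force: 0.0
```

>>> apply_moves([
  [[0.6,-1,0.5,0,0,0,0.5],[0.6,-1,0.5,0,0,0,0.5],[0.6,-1,0.5,0,0,0,0.5],[0.6,-1,0.5,0,0,0,0.5],[0.6,-1,0.5,0,0,0,0.5],[0.6,-1,0.5,0,0,0,0.5],[0.6,-1,0.5,0,0,0,0.5],[0.6,-1,0.5,0,0,0,0.5],[0.6,-1,0.5,0,0,0,0.5],[0,0,0,0,0,0,0.5]],
])

```text
time: 2.1
eef_pos: [0.4202, -0.3121, 0.2008]
orientation: [-3.138, 0.002, 0.005]
ft_force: [-0.2, -0.7, 0.2]
finger_gap: 0.0433
finger_force: 0.0
```

>>> apply_moves([
  [[0.48,-0.72,0,0,0,0,0.5],[0.48,-0.72,0,0,0,0,0.5],[0.48,-0.72,0,0,0,0,0.5],[0,0,0.9,0,0,0,0.5],[0,0,0.9,0,0,0,0.5],[0,0,0.9,0,0,0,0.5],[0,0,0.6,0,0,0,0.5],[0,0,0.5,0,0,0,0.5],[0,0,0,0,0,0,0.5],[0,0,0,0,0,0,0.5]],
])

```text
time: 3.1
eef_pos: [0.4482, -0.273, 0.1265]
orientation: [3.141, -0.0, -0.001]
ft_force: [-0.6, -0.1, -0.0]
finger_gap: 0.0436
finger_force: 0.0
```

Run:
```python
from h import *
cv2.imwrite("pics/w1.png",snapshot("wrist")[:,:,::-1]);print(calibration("wrist"))
```

```text
{'vertical_fov': 65.70646984690485, 'cx': 280.00720063735986, 'cy': 208.2487253138638, 'R': array([[-5.00473817e-04, -9.99999824e-01,  3.18484498e-04],
       [-9.69580714e-01,  5.63205681e-04,  2.44771161e-01],
       [-2.44771298e-01, -1.86294870e-04, -9.69580826e-01]]), 't': array([-0.27208136,  0.44474527,  0.33799562])}
```

View pics/w1.png

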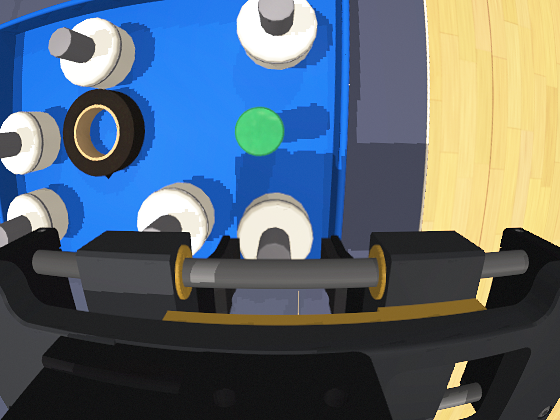

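The wrist view shows the pot ahead at about (274,232), centred between the fingers to within a few mm. The vial is at (260,131) and the tape at (104,132).

>>> apply_moves([
  [[0,0,0,0,0,0,0.5],[0,-0.1,0.5,0,0,0,0.5],[0,0,0.2,0,0,0,0.5],[0,0,0,0,0,0,0.5],[0,0,0,0,0,0,0.9],[0,0,0,0,0,0,0.9],[0,0,0,0,0,0,0.9],[0,0,0,0,0,0,0.9],[0,0,0,0,0,0,0.9],[0,0,0,0,0,0,0.9]],
])

```text
time: 4.15
eef_pos: [0.4481, -0.2705, 0.1123]
orientation: [-3.141, -0.0, -0.001]
ft_force: [-0.0, 0.5, -0.5]
finger_gap: 0.0173
finger_force: 20.0
```

>>> apply_moves([
  [[0,0,-0.5,0,0,0,0.9],[0,0,-1,0,0,0,0.9],[0,0,-1,0,0,0,0.9],[0,0,-1,0,0,0,0.9],[0,0,-1,0,0,0,0.9],[0,0,0,0,0,0,0.9],[0,0,0,0,0,0,0.9],[0,0,0,0,0,0,0.9],[0,0,0,0,0,0,0.9],[0,0,0,0,0,0,0.9]],
])

```text
time: 5.15
eef_pos: [0.4476, -0.2705, 0.2013]
orientation: [-3.141, 0.002, -0.001]
ft_force: [-0.4, 0.4, -4.8]
finger_gap: 0.0174
finger_force: 20.0
```

Run:
```python
from h import *
for _ in range(2):
    o=get_obs();print(o['time'],o['eef_pos'],o['ft_force'],o['finger_gap']);im=snapshot("top")
cv2.imwrite("pics/t1.png",im[:,:,::-1])
for p in pots(im):print(*p)
```

```text
5.15 [ 0.44758073 -0.27047703  0.20132313] [-0.41081587  0.4079809  -4.75860591] 0.01736687697957191
5.2 [ 0.44771902 -0.27053422  0.20151832] [ 0.13301106 -1.04252654 -3.60168906] 0.017694597352352636
[342.1222229  252.27262878] 10.544355392456055 [ 0.4559236  -0.20213748] [ 0.45631654 -0.19893927]
[289.20996094 252.16018677] 10.765775680541992 [ 0.45469035 -0.08292168] [ 0.45479516 -0.08331994]
[289.75    225.46875] 10.703092575073242 [ 0.51499012 -0.08357328] [ 0.51439958 -0.08394521]
[319.15182495 202.65313721] 10.986462593078613 [ 0.56802005 -0.15022052] [ 0.56890283 -0.15034737]
[370.81314087 201.65151978] 11.514863967895508 [ 0.57175503 -0.26814767] [ 0.57328443 -0.27000432]
```

Lifting gives about −4 N, so the first pot is the heavy one. I'm taking it to the seat.

>>> apply_moves([
  [[0.095,-0.99,0,0,0,0,0.9],[0.095,-0.99,0,0,0,0,0.9],[0.095,-0.99,0,0,0,0,0.9],[0.095,-0.99,0,0,0,0,0.9],[0.095,-0.99,0,0,0,0,0.9],[0.095,-0.99,0,0,0,0,0.9],[0.095,-0.99,0,0,0,0,0.9],[0.095,-0.99,0,0,0,0,0.9],[0.095,-0.99,0,0,0,0,0.9],[0.095,-0.99,0,0,0,0,0.9]],
])

```text
time: 6.25
eef_pos: [0.4672, -0.0719, 0.2022]
orientation: [3.142, -0.0, -0.001]
ft_force: [0.1, 0.0, -5.0]
finger_gap: 0.0177
finger_force: 20.0
```

>>> apply_moves([
  [[0.095,-0.99,0,0,0,0,0.9],[0.095,-0.99,0,0,0,0,0.9],[0.095,-0.99,0,0,0,0,0.9],[0.095,-0.99,0,0,0,0,0.9],[0.095,-0.99,0,0,0,0,0.9],[0.095,-0.99,0,0,0,0,0.9],[0.095,-0.99,0,0,0,0,0.9],[0.095,-0.99,0,0,0,0,0.9],[0.095,-0.99,0,0,0,0,0.9],[0.095,-0.99,0,0,0,0,0.9]],
])

```text
time: 7.25
eef_pos: [0.4863, 0.126, 0.2021]
orientation: [3.141, 0.0, -0.001]
ft_force: [0.6, -0.4, -3.9]
finger_gap: 0.0172
finger_force: 20.0
```

>>> apply_moves([
  [[0.095,-0.9,0,0,0,0,0.9],[0.095,-0.9,0,0,0,0,0.9],[0,0,0,0,0,0,0.9],[0,0,0.6,0,0,0,0.9],[0,0,0.6,0,0,0,0.9],[0,0,0.6,0,0,0,0.9],[0,0,0,0,0,0,0.9],[0,0,0,0,0,0,0.9],[0,0,0,0,0,0,0.9],[0,0,0,0,0,0,0.9]],
])

```text
time: 8.25
eef_pos: [0.4905, 0.1614, 0.1667]
orientation: [-3.141, -0.001, -0.001]
ft_force: [-1.2, -0.0, -2.3]
finger_gap: 0.0172
finger_force: 20.0
```

>>> apply_moves([
  [[-0.05,-0.18,0,0,0,0,0.9],[0,0,0.5,0,0,0,0.9],[0,0,0.4,0,0,0,0.9],[0,0,0.2,0,0,0,0.9],[0,0,0,0,0,0,0.9],[0,0,0,0,0,0,0.9],[0,0,0,0,0,0,0.9],[0,0,0,0,0,0,0.9],[0,0,0,0,0,0,0.9],[0,0,0,0,0,0,0.9]],
])

```text
time: 9.25
eef_pos: [0.4892, 0.1649, 0.1444]
orientation: [3.142, -0.0, -0.001]
ft_force: [0.4, 1.1, -4.0]
finger_gap: 0.0174
finger_force: 20.0
```

Run:
```python
from h import *
F=[]
for _ in range(3):
    o=get_obs();print(o['eef_pos'],o['ft_force']);im=snapshot("scene")
cv2.imwrite("pics/s1.png",cv2.resize(im[180:360,110:330,::-1],None,fx=3,fy=3,interpolation=2))
```

```text
[0.48916    0.16485081 0.14436402] [ 0.36261079  1.1492731  -3.9592312 ]
[0.48911678 0.16487069 0.14433555] [-0.07624956 -0.14998462 -3.42740494]
[0.48914654 0.16485076 0.14432927] [-0.6954427  -0.10124547 -2.57487385]
```

View pics/s1.png

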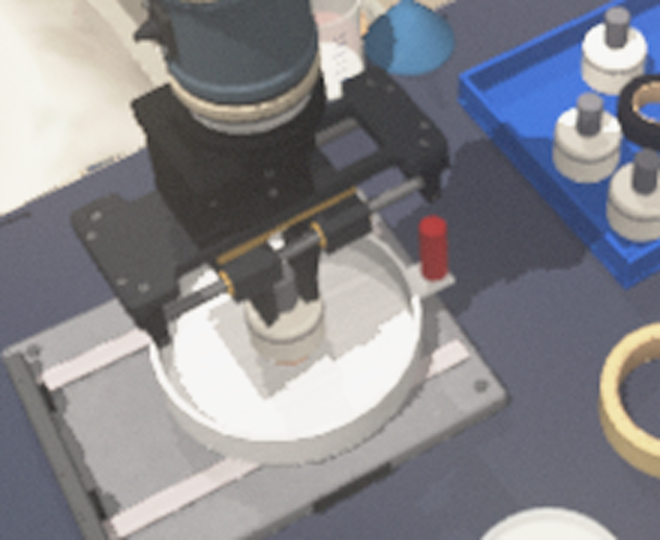

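The pot hangs just above the orange seat at about (285,330) in the crop. I'll lower it a little more and release it.

>>> apply_moves([
  [[0,0,0.1,0,0,0,0.9],[0,0,0.1,0,0,0,0.9],[0,0,0.08,0,0,0,0.9],[0,0,0,0,0,0,0.9],[0,0,0,0,0,0,0.5],[0,0,0,0,0,0,0.5],[0,0,0,0,0,0,0.5],[0,0,-0.5,0,0,0,0.5],[0,0,-1,0,0,0,0.5],[0,0,-1,0,0,0,0.5]],
])

```text
time: 10.4
eef_pos: [0.489, 0.1649, 0.1897]
orientation: [3.142, 0.0, -0.001]
ft_force: [0.9, 0.0, 0.4]
finger_gap: 0.0429
finger_force: 0.0
```

>>> apply_moves([
  [[0,1,-1,0,0,0,0.5],[0,1,0,0,0,0,0.5],[0,1,0,0,0,0,0.5],[0,1,0,0,0,0,0.5],[0,1,0,0,0,0,0.5],[0,1,0,0,0,0,0.5],[0,1,0,0,0,0,0.5],[0,1,0,0,0,0,0.5],[0,1,0,0,0,0,0.5],[0,1,0,0,0,0,0.5]],
])

```text
time: 11.4
eef_pos: [0.4891, -0.0359, 0.2096]
orientation: [3.142, -0.001, -0.001]
ft_force: [0.2, 0.4, -0.3]
finger_gap: 0.0434
finger_force: 0.0
```

Run:
```python
from h import *
o=get_obs();print(o['eef_pos'],o['ft_force'])
T=snapshot("top");S=snapshot("scene")
cv2.imwrite("pics/t2.png",T[:,:,::-1]);cv2.imwrite("pics/s2.png",S[:,:,::-1])
a=cv2.resize(T[180:290,140:250],(480,480),interpolation=2);b=cv2.resize(S[240:340,150:280],(320,246),interpolation=2)
v=np.zeros((480,800,3),np.uint8);v[:,:480]=a;v[:246,480:]=b;cv2.imwrite("pics/c3.png",v[:,:,::-1])
for p in pots(T):print(*p)
```

```text
[ 0.48905705 -0.03589108  0.20955945] [ 0.21861361  0.38316418 -0.28717713]
[342.76654053 252.33418274] 11.13879680633545 [ 0.45580368 -0.20358797] [ 0.45346048 -0.20216209]
[319.   202.75] 11.159381866455078 [ 0.56779283 -0.14987427] [ 0.56903536 -0.15040115]
[370.59899902 201.42822266] 11.5844144821167 [ 0.57226345 -0.26766526] [ 0.57330145 -0.27004465]
```

View pics/c3.png

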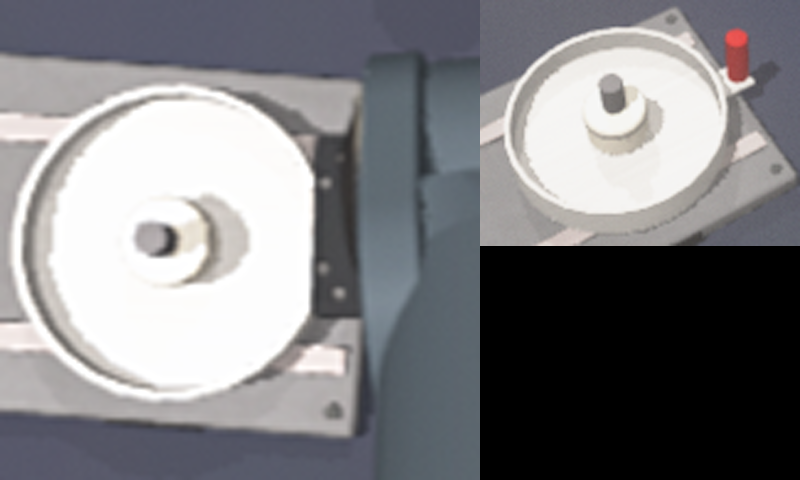

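The heavy pot stands upright mid-tin, with its knob top at about (175.5,234.8) in the top view and its rim centre at about (178.6,235.3).

Run:
```python
from h import *
print("knob",plane("top",(175.5,234.8),.091)); print("knob tri",tri((175.5,234.8),(150+(610-480)*130/320,240+80*100/246)))
print("rim c",plane("top",(178.6,235.3),.051))
r=plane("top",(178.6,235.3),.051)-plane("top",(142.75,235.3),.051);print("rim radius",np.linalg.norm(r))
c=np.array([.4904,.1652]);
for a in (0,62,124,-62,-124):
    t=np.radians(a-3.6);print(a,c+.050*np.array([np.cos(t),np.sin(t)]))
```

```text
knob [0.48814314 0.16211032 0.091     ]
knob tri (array([0.48950403, 0.16333462, 0.09370345]), np.float64(0.004713014358405612))
rim c [0.48901828 0.16514215 0.051     ]
rim radius 0.08027978571122449
0 [0.54030134 0.16206047]
62 [0.5165993  0.20778635]
124 [0.46509831 0.20832568]
-62 [0.51105522 0.11966582]
-124 [0.45989274 0.12558552]
```

```bash
cat >> h.py <<'E'
K={2:(.4562,-.2045),3:(.4548,-.0834),4:(.5146,-.084),5:(.569,-.1504),6:(.5733,-.270)}
def moved(S):
    "mean change of the scene picture round each remaining pot"
    R=cv2.imread("pics/scene0.png")[:,:,::-1].astype(float);out={}
    for k,(x,y) in K.items():
        u,v=proj("scene",np.array([x,y,.045])).astype(int);out[k]=round(np.abs(S[v-14:v+14,u-10:u+10]-R[v-14:v+14,u-10:u+10]).mean(),1)
    return out
E
python3 -c "
from h import *
print(moved(cv2.imread('pics/s2.png')[:,:,::-1].astype(float)))"
```

```text
{2: np.float64(15.8), 3: np.float64(8.0), 4: np.float64(29.5), 5: np.float64(55.7), 6: np.float64(30.2)}
```

>>> apply_moves([
  [[-0.57,0.79,0,0,0,0,0.5],[-0.57,0.79,0,0,0,0,0.5],[-0.57,0.79,0,0,0,0,0.5],[0,0,0.2,0,0,0,0.5],[0,0,0,0,0,0,0.5],[0,0,0,0,0,0,0.5],[0,0,0,0,0,0,0.5],[0,0,0,0,0,0,0.5],[0,0,0,0,0,0,0.5],[0,0,0,0,0,0,0.5]],
])

```text
time: 12.5
eef_pos: [0.4548, -0.0823, 0.2047]
orientation: [3.142, -0.0, -0.0]
ft_force: [-0.0, 0.3, -0.4]
finger_gap: 0.0434
finger_force: 0.0
```

>>> apply_moves([
  [[0,0.05,0.9,0,0,0,0.5],[0,0,0.9,0,0,0,0.5],[0,0,0.9,0,0,0,0.5],[0,0,0.9,0,0,0,0.5],[0,0,0.7,0,0,0,0.5],[0,0,0.3,0,0,0,0.5],[0,0,0,0,0,0,0.5],[0,0,0,0,0,0,0.9],[0,0,0,0,0,0,0.9],[0,0,0,0,0,0,0.9]],
])

```text
time: 13.5
eef_pos: [0.4551, -0.0836, 0.1133]
orientation: [3.141, -0.001, -0.001]
ft_force: [0.9, -0.0, 0.2]
finger_gap: 0.0272
finger_force: 0.0
```

>>> apply_moves([
  [[0,0,0,0,0,0,0.9],[0,0,-0.5,0,0,0,0.9],[0,0,-1,0,0,0,0.9],[0,0,-1,0,0,0,0.9],[0,0,-1,0,0,0,0.9],[0,0,-1,0,0,0,0.9],[0,0,0,0,0,0,0.9],[0,0,0,0,0,0,0.9],[0,0,0,0,0,0,0.9],[0,0,0,0,0,0,0.9]],
])

```text
time: 14.5
eef_pos: [0.4541, -0.0834, 0.2017]
orientation: [-3.141, 0.002, -0.001]
ft_force: [-0.5, 0.0, -0.6]
finger_gap: 0.017
finger_force: 20.0
```

Run:
```python
from h import *
o=get_obs();print(o['eef_pos'],o['ft_force'])
T=snapshot("top");print(moved(snapshot("scene").astype(float)))
for p in pots(T):print(*p)
```

```text
[ 0.45408144 -0.08341011  0.20170169] [-0.54577224  0.03463774 -0.64362987]
{2: np.float64(37.9), 3: np.float64(85.9), 4: np.float64(23.1), 5: np.float64(87.6), 6: np.float64(92.1)}
[319.15182495 202.65313721] 10.986462593078613 [ 0.56802005 -0.15022052] [ 0.56905407 -0.15037491]
[370.64407349 201.40818787] 11.535368919372559 [ 0.57231084 -0.26776868] [ 0.57331236 -0.27012533]
```

>>> apply_moves([
  [[0.03,-0.97,-0.75,0,0,0,0.9],[0.03,-0.97,0,0,0,0,0.9],[0.03,-0.97,0,0,0,0,0.9],[0.03,-0.97,0,0,0,0,0.9],[0.03,-0.97,0,0,0,0,0.9],[0.03,-0.97,0,0,0,0,0.9],[0.03,-0.97,0,0,0,0,0.9],[0.03,-0.97,0,0,0,0,0.9],[0.03,-0.97,0,0,0,0,0.9],[0.03,-0.97,0,0,0,0,0.9]],
])

```text
time: 15.6
eef_pos: [0.4606, 0.1113, 0.2172]
orientation: [3.141, 0.001, -0.001]
ft_force: [0.3, 0.6, -0.1]
finger_gap: 0.0176
finger_force: 20.0
```

>>> apply_moves([
  [[0.03,-0.97,0,0,0,0,0.9],[0.03,-0.97,0,0,0,0,0.9],[0.03,-0.97,0,0,0,0,0.9],[0.03,-0.97,0,0,0,0,0.9],[0.03,-0.97,0,0,0,0,0.9],[0,0,0.5,0,0,0,0.9],[0,0,0.5,0,0,0,0.9],[0,0,0,0,0,0,0.9],[0,0,0,0,0,0,0.9],[0,0,0,0,0,0,0.9]],
])

```text
time: 16.6
eef_pos: [0.4642, 0.2067, 0.1977]
orientation: [3.141, -0.0, -0.002]
ft_force: [-0.2, -0.2, -0.5]
finger_gap: 0.0174
finger_force: 20.0
```

>>> apply_moves([
  [[-0.02,-0.09,0.9,0,0,0,0.9],[0,0,0.9,0,0,0,0.9],[0,0,0.7,0,0,0,0.9],[0,0,0.3,0,0,0,0.9],[0,0,0.1,0,0,0,0.9],[0,0,0.1,0,0,0,0.9],[0,0,0,0,0,0,0.9],[0,0,0,0,0,0,0.9],[0,0,0,0,0,0,0.9],[0,0,0,0,0,0,0.9]],
])

```text
time: 17.6
eef_pos: [0.464, 0.2096, 0.1385]
orientation: [-3.141, -0.002, -0.001]
ft_force: [-1.1, -0.6, 6.0]
finger_gap: 0.0172
finger_force: 20.0
```

Run:
```python
from h import *
for _ in range(3):
    o=get_obs();print(o['eef_pos'],o['ft_force']);T=snapshot("top")
for p in pots(T):print(*p)
```

```text
[0.46403356 0.20958378 0.13847823] [-1.10551678 -0.59214187  5.97076127]
[0.46405175 0.2095858  0.13848778] [-1.058247   -2.5086316   5.91337808]
[0.46403055 0.20957996 0.13848408] [-1.23146588  0.15290818  5.55951157]
[342.83694458 252.54130554] 11.146966934204102 [ 0.45534132 -0.20374432] [ 0.45607063 -0.2039451 ]
[289.69842529 225.4324646 ] 10.728256225585938 [ 0.51507123 -0.08345544] [ 0.51435879 -0.08391266]
[319.13803101 202.64474487] 10.989219665527344 [ 0.56803899 -0.150189  ] [ 0.56865575 -0.15017495]
[370.64407349 201.40818787] 11.535368919372559 [ 0.57231084 -0.26776868] [ 0.57324918 -0.26984708]
```

>>> apply_moves([
  [[0,0,0,0,0,0,0.5],[0,0,0,0,0,0,0.5],[0,0,-0.5,0,0,0,0.5],[0,0,-1,0,0,0,0.5],[0,0,-1,0,0,0,0.5],[0,0,-1,0,0,0,0.5],[0,1,0,0,0,0,0.5],[0,1,0,0,0,0,0.5],[0,1,0,0,0,0,0.5],[0,1,0,0,0,0,0.5]],
])

```text
time: 18.75
eef_pos: [0.4634, 0.1286, 0.2083]
orientation: [-3.141, -0.001, -0.0]
ft_force: [-0.4, 0.1, -0.1]
finger_gap: 0.0437
finger_force: 0.0
```

>>> apply_moves([
  [[0.25,1,0,0,0,0,0.5],[0.25,1,0,0,0,0,0.5],[0.25,1,0,0,0,0,0.5],[0.25,1,0,0,0,0,0.5],[0.25,1,0,0,0,0,0.5],[0.25,1,0,0,0,0,0.5],[0.25,1,0,0,0,0,0.5],[0.25,1,0,0,0,0,0.5],[0.25,1,0,0,0,0,0.5],[0.25,0.6,0,0,0,0,0.5]],
])

```text
time: 19.75
eef_pos: [0.5135, -0.0644, 0.2081]
orientation: [3.141, -0.0, -0.003]
ft_force: [0.2, 0.7, -0.5]
finger_gap: 0.0436
finger_force: 0.0
```

>>> apply_moves([
  [[0,0.6,0,0,0,0,0.5],[0,0.4,0,0,0,0,0.5],[0,0,0.5,0,0,0,0.5],[0,0,0,0,0,0,0.5],[0,0,0,0,0,0,0.5],[0,0,0,0,0,0,0.5],[0,0,0,0,0,0,0.5],[0,0,0,0,0,0,0.5],[0,0,0,0,0,0,0.5],[0,0,0,0,0,0,0.5]],
])

```text
time: 20.75
eef_pos: [0.5134, -0.0827, 0.1977]
orientation: [3.141, -0.0, -0.001]
ft_force: [-0.7, -0.1, 0.3]
finger_gap: 0.0433
finger_force: 0.0
```

Run:
```python
from h import *
T=snapshot("top");S=snapshot("scene");W=snapshot("wrist");print(moved(S.astype(float)))
v=np.hstack([cv2.resize(T[180:290,140:250],(400,400),interpolation=2),cv2.resize(W,(400,300))[:, :].copy() if 0 else cv2.copyMakeBorder(cv2.resize(W,(400,300)),0,100,0,0,cv2.BORDER_CONSTANT)])
cv2.imwrite("pics/c4.png",v[:,:,::-1])
```

```text
{2: np.float64(9.4), 3: np.float64(63.4), 4: np.float64(24.9), 5: np.float64(31.8), 6: np.float64(28.3)}
```

View pics/c4.png

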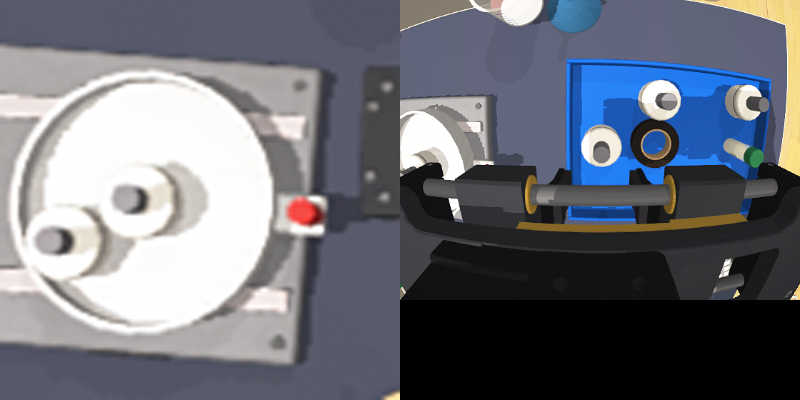

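The second pot stands next to the first in the tin, at (65,242) in the crop. The wrist view shows the next pot at (600,148), centred on the gripper.

>>> apply_moves([
  [[0.05,0.06,0.9,0,0,0,0.5],[0,0,0.9,0,0,0,0.5],[0,0,0.9,0,0,0,0.5],[0,0,0.9,0,0,0,0.5],[0,0,0.5,0,0,0,0.5],[0,0,0.15,0,0,0,0.5],[0,0,0,0,0,0,0.5],[0,0,0,0,0,0,0.9],[0,0,0,0,0,0,0.9],[0,0,0,0,0,0,0.9]],
])

```text
time: 21.9
eef_pos: [0.5147, -0.084, 0.1133]
orientation: [3.141, -0.001, -0.001]
ft_force: [-0.4, 0.6, -0.2]
finger_gap: 0.0271
finger_force: 0.0
```

>>> apply_moves([
  [[0,0,0,0,0,0,0.9],[0,0,0,0,0,0,0.9],[0,0,-0.5,0,0,0,0.9],[0,0,-1,0,0,0,0.9],[0,0,-1,0,0,0,0.9],[0,0,-1,0,0,0,0.9],[0,0,-1,0,0,0,0.9],[0,0,-0.7,0,0,0,0.9],[0,0,0,0,0,0,0.9],[0,0,0,0,0,0,0.9]],
])

```text
time: 22.9
eef_pos: [0.5141, -0.084, 0.2168]
orientation: [3.141, -0.0, -0.001]
ft_force: [-0.3, -0.2, -1.6]
finger_gap: 0.0171
finger_force: 20.0
```

>>> apply_moves([
  [[0,-0.97,0,0,0,0,0.9],[0,-0.97,0,0,0,0,0.9],[0,-0.97,0,0,0,0,0.9],[0,-0.97,0,0,0,0,0.9],[0,-0.97,0,0,0,0,0.9],[0,-0.97,0,0,0,0,0.9],[0,-0.97,0,0,0,0,0.9],[0,-0.97,0,0,0,0,0.9],[0,-0.97,0,0,0,0,0.9],[0,-0.97,0,0,0,0,0.9]],
])

```text
time: 23.9
eef_pos: [0.5136, 0.1107, 0.2153]
orientation: [3.141, 0.003, -0.001]
ft_force: [-0.2, 0.6, -0.8]
finger_gap: 0.0174
finger_force: 20.0
```

>>> apply_moves([
  [[0.12,-0.97,0,0,0,0,0.9],[0,-0.97,0,0,0,0,0.9],[0,-0.97,0,0,0,0,0.9],[0,-0.97,0,0,0,0,0.9],[0,-0.97,0,0,0,0,0.9],[0,0,0.5,0,0,0,0.9],[0,0,0.5,0,0,0,0.9],[0,0,0,0,0,0,0.9],[0,0,0,0,0,0,0.9],[0,0,0,0,0,0,0.9]],
])

```text
time: 24.9
eef_pos: [0.5172, 0.2062, 0.1966]
orientation: [3.141, -0.0, -0.002]
ft_force: [-0.6, 0.1, -0.9]
finger_gap: 0.0172
finger_force: 20.0
```

>>> apply_moves([
  [[-0.02,-0.03,0.9,0,0,0,0.9],[0,0,0.9,0,0,0,0.9],[0,0,0.7,0,0,0,0.9],[0,0,0.2,0,0,0,0.9],[0,0,0.1,0,0,0,0.9],[0,0,0.1,0,0,0,0.9],[0,0,0,0,0,0,0.9],[0,0,0,0,0,0,0.9],[0,0,0,0,0,0,0.9],[0,0,0,0,0,0,0.9]],
])

```text
time: 25.9
eef_pos: [0.5166, 0.2077, 0.1389]
orientation: [-3.141, -0.001, -0.001]
ft_force: [-0.1, -0.1, -0.7]
finger_gap: 0.0173
finger_force: 20.0
```

>>> apply_moves([
  [[0,0,0,0,0,0,0.5],[0,0,0,0,0,0,0.5],[0,0,-0.5,0,0,0,0.5],[0,0,-1,0,0,0,0.5],[0,0,-1,0,0,0,0.5],[0,0,-1,0,0,0,0.5],[0,1,0,0,0,0,0.5],[0,1,0,0,0,0,0.5],[0,1,0,0,0,0,0.5],[0,1,0,0,0,0,0.5]],
])

```text
time: 26.9
eef_pos: [0.5166, 0.1271, 0.2096]
orientation: [-3.141, -0.001, -0.0]
ft_force: [0.8, -0.9, 0.7]
finger_gap: 0.0437
finger_force: 0.0
```

Run:
```python
from h import *
o=get_obs();print(o['eef_pos'])
T=snapshot("top")
for p in pots(T):print(*p)
```

```text
[0.51656419 0.1270562  0.20959294]
[342.86022949 252.57203674] 11.160907745361328 [ 0.45527308 -0.20379643] [ 0.45552959 -0.20532689]
[319.00222778 202.52822876] 11.012381553649902 [ 0.56830351 -0.14987854] [ 0.56870988 -0.15017215]
[370.64407349 201.40818787] 11.535368919372559 [ 0.57231084 -0.26776868] [ 0.57318544 -0.26979644]
```

>>> apply_moves([
  [[0.26,1,0,0,0,0,0.5],[0.26,1,0,0,0,0,0.5],[0.26,1,0,0,0,0,0.5],[0.26,1,0,0,0,0,0.5],[0.26,1,0,0,0,0,0.5],[0.26,1,0,0,0,0,0.5],[0.26,1,0,0,0,0,0.5],[0.26,1,0,0,0,0,0.5],[0.26,1,0,0,0,0,0.5],[0.26,1,0,0,0,0,0.5]],
])

```text
time: 27.95
eef_pos: [0.5689, -0.0726, 0.2094]
orientation: [-3.141, -0.001, -0.0]
ft_force: [0.1, 0.7, 0.4]
finger_gap: 0.0437
finger_force: 0.0
```

>>> apply_moves([
  [[0,0.98,0,0,0,0,0.5],[0,0.98,0,0,0,0,0.5],[0,0.98,0,0,0,0,0.5],[0,0.94,0,0,0,0,0.5],[0,0,0.5,0,0,0,0.5],[0,0,0,0,0,0,0.5],[0,0,0,0,0,0,0.5],[0,0,0,0,0,0,0.5],[0,0,0,0,0,0,0.5],[0,0,0,0,0,0,0.5]],
])

```text
time: 28.95
eef_pos: [0.5684, -0.1493, 0.1989]
orientation: [-3.142, -0.0, 0.0]
ft_force: [-0.4, 0.9, 0.2]
finger_gap: 0.0433
finger_force: 0.0
```

Run:
```python
from h import *
T=snapshot("top");W=snapshot("wrist")
v=np.hstack([cv2.resize(T[180:290,140:250],(400,400),interpolation=2),cv2.copyMakeBorder(cv2.resize(W,(400,300)),0,100,0,0,cv2.BORDER_CONSTANT)])
cv2.imwrite("pics/c5.png",v[:,:,::-1])
```

```text
(no output)
```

View pics/c5.png

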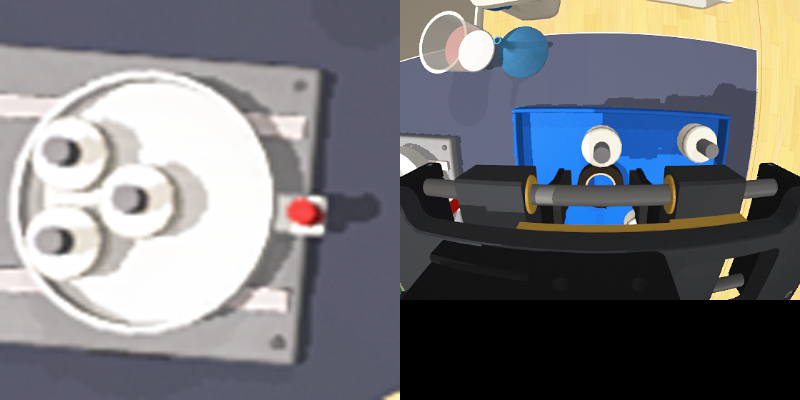

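Three pots now stand well in the tin. In the wrist view the next pot is centred at (601,148).

>>> apply_moves([
  [[0.03,0.05,0.9,0,0,0,0.5],[0,0,0.9,0,0,0,0.5],[0,0,0.9,0,0,0,0.5],[0,0,0.9,0,0,0,0.5],[0,0,0.5,0,0,0,0.5],[0,0,0.2,0,0,0,0.5],[0,0,0,0,0,0,0.5],[0,0,0,0,0,0,0.9],[0,0,0,0,0,0,0.9],[0,0,0,0,0,0,0.9]],
])

```text
time: 30.05
eef_pos: [0.5692, -0.1511, 0.1134]
orientation: [3.141, -0.001, -0.001]
ft_force: [-1.2, 1.0, 0.4]
finger_gap: 0.027
finger_force: 0.0
```

>>> apply_moves([
  [[0,0,0,0,0,0,0.9],[0,0,0,0,0,0,0.9],[0,0,-0.5,0,0,0,0.9],[0,0,-1,0,0,0,0.9],[0,0,-1,0,0,0,0.9],[0,0,-1,0,0,0,0.9],[0,0,-1,0,0,0,0.9],[0,0,-0.7,0,0,0,0.9],[0,0,0,0,0,0,0.9],[0,0,0,0,0,0,0.9]],
])

```text
time: 31.05
eef_pos: [0.5686, -0.1509, 0.2165]
orientation: [3.142, 0.0, -0.001]
ft_force: [-0.4, 0.5, -0.5]
finger_gap: 0.0175
finger_force: 20.0
```

>>> apply_moves([
  [[-0.09,-0.98,0,0,0,0,0.9],[-0.09,-0.98,0,0,0,0,0.9],[-0.09,-0.98,0,0,0,0,0.9],[-0.09,-0.98,0,0,0,0,0.9],[-0.09,-0.98,0,0,0,0,0.9],[-0.09,-0.98,0,0,0,0,0.9],[-0.09,-0.98,0,0,0,0,0.9],[-0.09,-0.98,0,0,0,0,0.9],[-0.09,-0.98,0,0,0,0,0.9],[-0.09,-0.98,0,0,0,0,0.9]],
])

```text
time: 32.05
eef_pos: [0.5501, 0.0457, 0.2152]
orientation: [3.141, 0.003, -0.001]
ft_force: [-0.2, -0.1, -0.9]
finger_gap: 0.0177
finger_force: 20.0
```

>>> apply_moves([
  [[-0.09,-0.98,0,0,0,0,0.9],[-0.09,-0.98,0,0,0,0,0.9],[-0.09,-0.98,0,0,0,0,0.9],[-0.09,-0.98,0,0,0,0,0.9],[-0.09,-0.98,0,0,0,0,0.9],[0,-0.9,0,0,0,0,0.9],[0,0,0.5,0,0,0,0.9],[0,0,0.5,0,0,0,0.9],[0,0,0,0,0,0,0.9],[0,0,0,0,0,0,0.9]],
])

```text
time: 33.05
eef_pos: [0.5419, 0.1594, 0.1956]
orientation: [3.14, 0.002, -0.003]
ft_force: [-0.6, 0.4, 0.2]
finger_gap: 0.0175
finger_force: 20.0
```

>>> apply_moves([
  [[-0.06,-0.04,0.9,0,0,0,0.9],[0,0,0.9,0,0,0,0.9],[0,0,0.65,0,0,0,0.9],[0,0,0.2,0,0,0,0.9],[0,0,0.1,0,0,0,0.9],[0,0,0.1,0,0,0,0.9],[0,0,0,0,0,0,0.9],[0,0,0,0,0,0,0.9],[0,0,0,0,0,0,0.9],[0,0,0,0,0,0,0.9]],
])

```text
time: 34.05
eef_pos: [0.541, 0.1619, 0.1399]
orientation: [-3.141, -0.001, -0.001]
ft_force: [-0.3, 0.2, -0.4]
finger_gap: 0.0172
finger_force: 20.0
```

>>> apply_moves([
  [[0,0,0,0,0,0,0.5],[0,0,0,0,0,0,0.5],[0,0,-0.5,0,0,0,0.5],[0,0,-1,0,0,0,0.5],[0,0,-1,0,0,0,0.5],[0,0,-1,0,0,0,0.5],[0,1,0,0,0,0,0.5],[0,1,0,0,0,0,0.5],[0,1,0,0,0,0,0.5],[0,1,0,0,0,0,0.5]],
])

```text
time: 35.05
eef_pos: [0.5409, 0.0812, 0.2106]
orientation: [-3.142, -0.001, -0.0]
ft_force: [-0.8, -0.8, -0.3]
finger_gap: 0.0433
finger_force: 0.0
```

Run:
```python
from h import *
o=get_obs();print(o['eef_pos'])
T=snapshot("top")
for p in pots(T):print(*p)
```

```text
[0.54092639 0.08121208 0.21057925]
[342.81466675 252.375     ] 11.04202651977539 [ 0.45571352 -0.20369592] [ 0.45611253 -0.20527755]
[370.84829712 201.76335144] 11.54399585723877 [ 0.57149844 -0.26822475] [ 0.57317348 -0.26993303]
```

>>> apply_moves([
  [[0.16,1,0,0,0,0,0.5],[0.16,1,0,0,0,0,0.5],[0.16,1,0,0,0,0,0.5],[0.16,1,0,0,0,0,0.5],[0.16,1,0,0,0,0,0.5],[0.16,1,0,0,0,0,0.5],[0.16,1,0,0,0,0,0.5],[0.16,1,0,0,0,0,0.5],[0.16,1,0,0,0,0,0.5],[0.16,1,0,0,0,0,0.5]],
])

```text
time: 36.1
eef_pos: [0.5731, -0.1184, 0.2104]
orientation: [-3.141, -0.001, -0.0]
ft_force: [0.5, -0.2, 0.5]
finger_gap: 0.0434
finger_force: 0.0
```

>>> apply_moves([
  [[0,0.94,0,0,0,0,0.5],[0,0.94,0,0,0,0,0.5],[0,0.94,0,0,0,0,0.5],[0,0.94,0,0,0,0,0.5],[0,0.94,0,0,0,0,0.5],[0,0.94,0,0,0,0,0.5],[0,0.94,0,0,0,0,0.5],[0,0.94,0.5,0,0,0,0.5],[0,0,0,0,0,0,0.5],[0,0,0,0,0,0,0.5]],
])

```text
time: 37.1
eef_pos: [0.5723, -0.2681, 0.199]
orientation: [-3.14, 0.001, -0.001]
ft_force: [0.8, 0.2, 0.2]
finger_gap: 0.0437
finger_force: 0.0
```

Run:
```python
from h import *
print(get_obs()['eef_pos'])
T=snapshot("top");W=snapshot("wrist")
v=np.hstack([cv2.resize(T[180:290,140:250],(400,400),interpolation=2),cv2.copyMakeBorder(cv2.resize(W,(400,300)),0,100,0,0,cv2.BORDER_CONSTANT)])
cv2.imwrite("pics/c6.png",v[:,:,::-1])
```

```text
[ 0.57234705 -0.26807126  0.19903965]
```

View pics/c6.png

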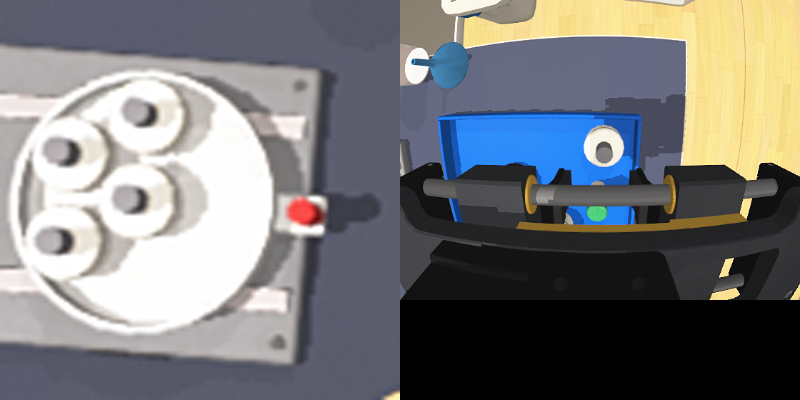

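Four pots are placed. The fifth is at (603,148) in the wrist view, so it needs a shift of about 2 mm.

>>> apply_moves([
  [[0.03,0.08,0.9,0,0,0,0.5],[0,0,0.9,0,0,0,0.5],[0,0,0.9,0,0,0,0.5],[0,0,0.9,0,0,0,0.5],[0,0,0.5,0,0,0,0.5],[0,0,0.2,0,0,0,0.5],[0,0,0,0,0,0,0.5],[0,0,0,0,0,0,0.9],[0,0,0,0,0,0,0.9],[0,0,0,0,0,0,0.9]],
])

```text
time: 38.2
eef_pos: [0.5735, -0.2703, 0.1144]
orientation: [3.141, -0.001, -0.001]
ft_force: [0.6, 0.6, 0.0]
finger_gap: 0.0272
finger_force: 0.0
```

>>> apply_moves([
  [[0,0,0,0,0,0,0.9],[0,0,0,0,0,0,0.9],[0,0,-0.5,0,0,0,0.9],[0,0,-1,0,0,0,0.9],[0,0,-1,0,0,0,0.9],[0,0,-1,0,0,0,0.9],[0,0,-1,0,0,0,0.9],[0,0,-0.7,0,0,0,0.9],[0,0,0,0,0,0,0.9],[0,0,0,0,0,0,0.9]],
])

```text
time: 39.2
eef_pos: [0.5729, -0.2701, 0.2175]
orientation: [3.142, 0.0, -0.001]
ft_force: [0.7, -0.6, -0.6]
finger_gap: 0.0175
finger_force: 20.0
```

>>> apply_moves([
  [[-0.15,-0.97,0,0,0,0,0.9],[-0.15,-0.97,0,0,0,0,0.9],[-0.15,-0.97,0,0,0,0,0.9],[-0.15,-0.97,0,0,0,0,0.9],[-0.15,-0.97,0,0,0,0,0.9],[-0.15,-0.97,0,0,0,0,0.9],[-0.15,-0.97,0,0,0,0,0.9],[-0.15,-0.97,0,0,0,0,0.9],[-0.15,-0.97,0,0,0,0,0.9],[-0.15,-0.97,0,0,0,0,0.9]],
])

```text
time: 40.2
eef_pos: [0.542, -0.0729, 0.217]
orientation: [-3.141, 0.002, 0.002]
ft_force: [0.5, -0.5, -0.5]
finger_gap: 0.0175
finger_force: 20.0
```

>>> apply_moves([
  [[-0.15,-0.97,0,0,0,0,0.9],[-0.15,-0.97,0,0,0,0,0.9],[-0.15,-0.97,0,0,0,0,0.9],[-0.15,-0.97,0,0,0,0,0.9],[-0.15,-0.97,0,0,0,0,0.9],[-0.15,-0.97,0,0,0,0,0.9],[-0.15,-0.97,0,0,0,0,0.9],[-0.15,-0.97,0,0,0,0,0.9],[-0.15,-0.97,0,0,0,0,0.9],[-0.15,-0.97,0,0,0,0,0.9]],
])

```text
time: 41.2
eef_pos: [0.5114, 0.1204, 0.217]
orientation: [-3.142, 0.002, 0.002]
ft_force: [1.0, 0.3, -0.7]
finger_gap: 0.0176
finger_force: 20.0
```

>>> apply_moves([
  [[0,0,0.5,0,0,0,0.9],[0,0,0.5,0,0,0,0.9],[0,0,0,0,0,0,0.9],[0,0,0,0,0,0,0.9],[0,0,0,0,0,0,0.9],[0,0,0,0,0,0,0.9],[0,0,0,0,0,0,0.9],[0,0,0,0,0,0,0.9],[0,0,0,0,0,0,0.9],[0,0,0,0,0,0,0.9]],
])

```text
time: 42.2
eef_pos: [0.5135, 0.1179, 0.1977]
orientation: [3.142, -0.0, -0.001]
ft_force: [-0.1, -0.2, 0.6]
finger_gap: 0.0173
finger_force: 20.0
```

>>> apply_moves([
  [[-0.12,0,0.9,0,0,0,0.9],[0,0,0.9,0,0,0,0.9],[0,0,0.7,0,0,0,0.9],[0,0,0.2,0,0,0,0.9],[0,0,0.1,0,0,0,0.9],[0,0,0.1,0,0,0,0.9],[0,0,0,0,0,0,0.9],[0,0,0,0,0,0,0.9],[0,0,0,0,0,0,0.9],[0,0,0,0,0,0,0.9]],
])

```text
time: 43.2
eef_pos: [0.5112, 0.1179, 0.14]
orientation: [-3.142, -0.001, -0.001]
ft_force: [-0.2, -0.9, 0.1]
finger_gap: 0.0171
finger_force: 20.0
```

>>> apply_moves([
  [[0,0,0,0,0,0,0.5],[0,0,0,0,0,0,0.5],[0,0,-0.5,0,0,0,0.5],[0,0,-1,0,0,0,0.5],[0,0,-1,0,0,0,0.5],[0,0,-1,0,0,0,0.5],[0,1,0,0,0,0,0.5],[0,1,0,0,0,0,0.5],[0,1,0,0,0,0,0.5],[0,1,0,0,0,0,0.5]],
])

```text
time: 44.2
eef_pos: [0.5111, 0.0372, 0.2106]
orientation: [3.142, -0.001, -0.0]
ft_force: [0.6, 0.2, 0.5]
finger_gap: 0.0433
finger_force: 0.0
```

Run:
```python
from h import *
o=get_obs();print(o['eef_pos'])
T=snapshot("top")
for p in pots(T):print(*p)
```

```text
[0.5110768  0.03716589 0.21055122]
[342.79412842 252.55882263] 11.100982666015625 [ 0.45530085 -0.20364771] [ 0.45609225 -0.20475969]
```

>>> apply_moves([
  [[-0.27,1,0,0,0,0,0.5],[-0.27,1,0,0,0,0,0.5],[-0.27,1,0,0,0,0,0.5],[-0.27,1,0,0,0,0,0.5],[-0.27,1,0,0,0,0,0.5],[-0.27,1,0,0,0,0,0.5],[-0.27,1,0,0,0,0,0.5],[-0.27,1,0,0,0,0,0.5],[-0.27,1,0,0,0,0,0.5],[-0.27,1,0,0,0,0,0.5]],
])

```text
time: 45.25
eef_pos: [0.4569, -0.1625, 0.2104]
orientation: [3.141, -0.001, -0.0]
ft_force: [0.3, -0.4, -0.4]
finger_gap: 0.0432
finger_force: 0.0
```

>>> apply_moves([
  [[0,0.7,0,0,0,0,0.5],[0,0.7,0,0,0,0,0.5],[0,0.65,0,0,0,0,0.5],[0,0,0.5,0,0,0,0.5],[0,0,0,0,0,0,0.5],[0,0,0,0,0,0,0.5],[0,0,0,0,0,0,0.5],[0,0,0,0,0,0,0.5],[0,0,0,0,0,0,0.5],[0,0,0,0,0,0,0.5]],
])

```text
time: 46.25
eef_pos: [0.4569, -0.2029, 0.1998]
orientation: [3.141, -0.0, -0.0]
ft_force: [0.6, -0.5, -0.1]
finger_gap: 0.0434
finger_force: 0.0
```

Run:
```python
from h import *
print(get_obs()['eef_pos'])
T=snapshot("top");W=snapshot("wrist")
v=np.hstack([cv2.resize(T[180:290,140:250],(400,400),interpolation=2),cv2.copyMakeBorder(cv2.resize(W,(400,300)),0,100,0,0,cv2.BORDER_CONSTANT)])
cv2.imwrite("pics/c7.png",v[:,:,::-1])
```

```text
[ 0.4569007  -0.20294234  0.19981087]
```

View pics/c7.png

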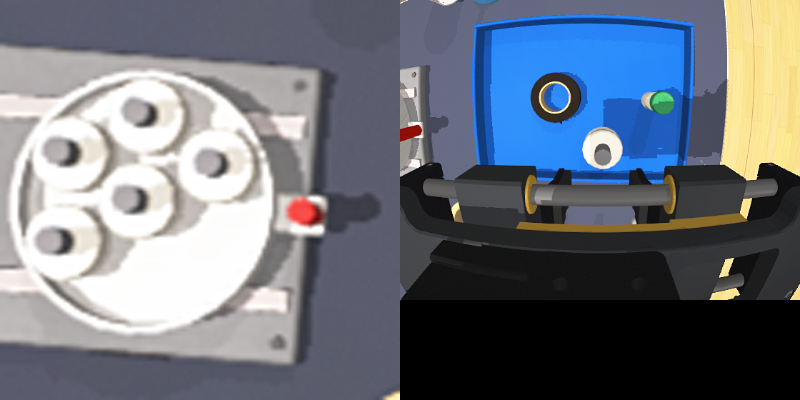

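Five pots are in the tin. In the wrist view the last one is nearly centred at (602,149), and the vial and tape are unmoved.

>>> apply_moves([
  [[-0.03,0.08,0.9,0,0,0,0.5],[0,0,0.9,0,0,0,0.5],[0,0,0.9,0,0,0,0.5],[0,0,0.9,0,0,0,0.5],[0,0,0.5,0,0,0,0.5],[0,0,0.23,0,0,0,0.5],[0,0,0,0,0,0,0.5],[0,0,0,0,0,0,0.9],[0,0,0,0,0,0,0.9],[0,0,0,0,0,0,0.9]],
])

```text
time: 47.35
eef_pos: [0.4566, -0.2048, 0.1137]
orientation: [3.141, -0.001, -0.001]
ft_force: [0.3, 0.3, -1.1]
finger_gap: 0.0273
finger_force: 0.0
```

>>> apply_moves([
  [[0,0,0,0,0,0,0.9],[0,0,0,0,0,0,0.9],[0,0,-0.5,0,0,0,0.9],[0,0,-1,0,0,0,0.9],[0,0,-1,0,0,0,0.9],[0,0,-1,0,0,0,0.9],[0,0,-1,0,0,0,0.9],[0,0,-0.7,0,0,0,0.9],[0,0,0,0,0,0,0.9],[0,0,0,0,0,0,0.9]],
])

```text
time: 48.35
eef_pos: [0.456, -0.2046, 0.2172]
orientation: [3.141, -0.0, -0.001]
ft_force: [-0.7, -0.4, -1.3]
finger_gap: 0.0175
finger_force: 20.0
```

>>> apply_moves([
  [[0,-0.97,0,0,0,0,0.9],[0,-0.97,0,0,0,0,0.9],[0,-0.97,0,0,0,0,0.9],[0,-0.97,0,0,0,0,0.9],[0,-0.97,0,0,0,0,0.9],[0,-0.97,0,0,0,0,0.9],[0,-0.97,0,0,0,0,0.9],[0,-0.97,0,0,0,0,0.9],[0,-0.97,0,0,0,0,0.9],[0,-0.97,0,0,0,0,0.9]],
])

```text
time: 49.35
eef_pos: [0.4555, -0.0099, 0.216]
orientation: [-3.142, 0.002, -0.001]
ft_force: [0.6, -0.3, -1.5]
finger_gap: 0.0176
finger_force: 20.0
```

>>> apply_moves([
  [[0.1,-0.97,0,0,0,0,0.9],[0,-0.97,0,0,0,0,0.9],[0,-0.97,0,0,0,0,0.9],[0,-0.97,0,0,0,0,0.9],[0,-0.97,0,0,0,0,0.9],[0,-0.97,0,0,0,0,0.9],[0,-0.9,0,0,0,0,0.9],[0,0,0.5,0,0,0,0.9],[0,0,0.5,0,0,0,0.9],[0,0,0,0,0,0,0.9]],
])

```text
time: 50.35
eef_pos: [0.457, 0.122, 0.1946]
orientation: [3.14, 0.005, -0.002]
ft_force: [0.2, -0.3, -0.1]
finger_gap: 0.0177
finger_force: 20.0
```

>>> apply_moves([
  [[0,0,0,0,0,0,0.9],[0,0,0,0,0,0,0.9],[0,0,0,0,0,0,0.9],[0,0,0,0,0,0,0.9],[0,0,0,0,0,0,0.9],[0,0,0,0,0,0,0.9],[0,0,0,0,0,0,0.9],[0,0,0,0,0,0,0.9],[0,0,0,0,0,0,0.9],[0,0,0,0,0,0,0.9]],
])

```text
time: 51.35
eef_pos: [0.4584, 0.1237, 0.197]
orientation: [3.141, -0.0, -0.001]
ft_force: [0.0, 0.3, -0.3]
finger_gap: 0.0172
finger_force: 20.0
```

>>> apply_moves([
  [[0,0,0.9,0,0,0,0.9],[0,0,0.9,0,0,0,0.9],[0,0,0.7,0,0,0,0.9],[0,0,0.2,0,0,0,0.9],[0,0,0.1,0,0,0,0.9],[0,0,0.1,0,0,0,0.9],[0,0,0,0,0,0,0.9],[0,0,0,0,0,0,0.9],[0,0,0,0,0,0,0.9],[0,0,0,0,0,0,0.9]],
])

```text
time: 52.35
eef_pos: [0.4587, 0.1238, 0.1393]
orientation: [-3.141, -0.001, -0.001]
ft_force: [0.8, 0.9, -0.8]
finger_gap: 0.0173
finger_force: 20.0
```

>>> apply_moves([
  [[0,0,0,0,0,0,0.5],[0,0,0,0,0,0,0.5],[0,0,-0.5,0,0,0,0.5],[0,0,-1,0,0,0,0.5],[0,0,-1,0,0,0,0.5],[0,0,-1,0,0,0,0.5],[0,1,0,0,0,0,0.5],[0,1,0,0,0,0,0.5],[0,1,0,0,0,0,0.5],[0,1,0,0,0,0,0.5]],
])

```text
time: 53.35
eef_pos: [0.4583, 0.0429, 0.2098]
orientation: [3.141, -0.001, -0.0]
ft_force: [-0.4, -0.8, -0.6]
finger_gap: 0.0438
finger_force: 0.0
```

>>> apply_moves([
  [[0.25,1,0,0,0,0,1],[0.25,1,0,0,0,0,1],[0.25,0.5,0,0,0,0,1],[0.25,0,0,0,0,0,1],[0.25,0,0,0,0,0,1],[0,0,0,0,0,0,1],[0,0,0,0,0,0,1],[0,0,0,0,0,0,1],[0,0,0,0,0,0,1],[0,0,0,0,0,0,1]],
])

```text
time: 54.35
eef_pos: [0.4832, -0.0061, 0.209]
orientation: [3.141, 0.0, -0.0]
ft_force: [0.8, -0.2, 0.7]
finger_gap: 0.0005
finger_force: 0.0
```

Run:
```python
from h import *
print(get_obs()['eef_pos'])
T=snapshot("top");S=snapshot("scene")
v=np.hstack([cv2.resize(T[180:290,140:250],(400,400),interpolation=2),cv2.resize(S[220:350,150:280],(400,400),interpolation=2)])
cv2.imwrite("pics/c8.png",v[:,:,::-1])
```

```text
[ 0.48320374 -0.00611748  0.20902909]
```

View pics/c8.png

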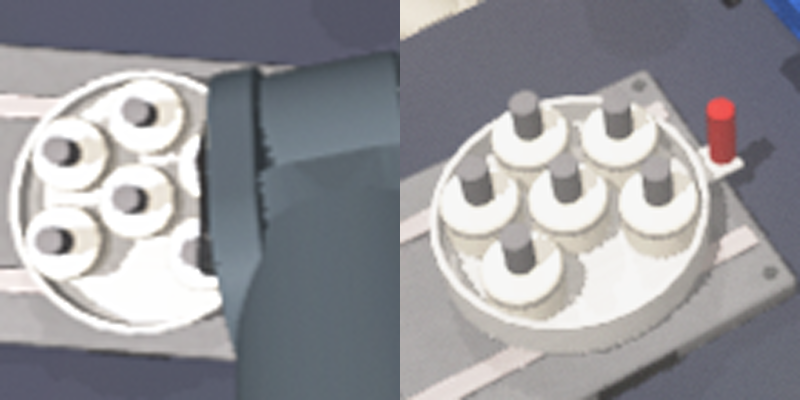

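All six pots stand upright in the tin. The red post is at (722,120) in the scene crop. Next I'll lower the closed fingers behind it and push.

>>> apply_moves([
  [[0.02,0,0.9,0,0,0,1],[0,0,0.9,0,0,0,1],[0,0,0.9,0,0,0,1],[0,0,0.9,0,0,0,1],[0,0,0.8,0,0,0,1],[0,-0.8,0,0,0,0,1],[0,-0.8,0,0,0,0,1],[0,0,0,0,0,0,1],[0,0,0,0,0,0,1],[0,0,0,0,0,0,1]],
])

```text
time: 55.45
eef_pos: [0.4838, 0.0247, 0.1211]
orientation: [3.141, -0.0, -0.002]
ft_force: [-0.7, 0.3, 1.1]
finger_gap: 0.0002
finger_force: 0.0
```

>>> apply_moves([
  [[0.01,-0.2,0,0,0,0,1],[0.01,-0.2,0,0,0,0,1],[0.01,-0.2,0,0,0,0,1],[0.01,-0.2,0,0,0,0,1],[0.01,-0.2,0,0,0,0,1],[0.01,-0.2,0,0,0,0,1],[0.01,-0.2,0,0,0,0,1],[0.01,-0.2,0,0,0,0,1],[0.01,-0.2,0,0,0,0,1],[0.01,-0.2,0,0,0,0,1]],
])

```text
time: 56.45
eef_pos: [0.4859, 0.0657, 0.121]
orientation: [3.141, -0.0, -0.001]
ft_force: [1.5, -4.5, -1.1]
finger_gap: 0.0004
finger_force: 2.3
```

>>> apply_moves([
  [[0.01,-0.15,0,0,0,0,1],[0.01,-0.15,0,0,0,0,1],[0.01,-0.15,0,0,0,0,1],[0.01,-0.15,0,0,0,0,1],[0.01,-0.1,0,0,0,0,1],[0,-0.1,0,0,0,0,1],[0,-0.1,0,0,0,0,1],[0,0,0,0,0,0,1],[0,0,0,0,0,0,1],[0,0,0,0,0,0,1]],
])

```text
time: 57.45
eef_pos: [0.4869, 0.0842, 0.1211]
orientation: [-3.141, -0.0, -0.0]
ft_force: [2.2, -1.9, 0.1]
finger_gap: 0.0002
finger_force: 1.0
```

>>> apply_moves([
  [[0.01,-0.1,0,0,0,0,1],[0,-0.1,0,0,0,0,1],[0.01,-0.1,0,0,0,0,1],[0,-0.1,0,0,0,0,1],[0,0,0,0,0,0,1],[0,0,0,0,0,0,1],[0,0,0,0,0,0,1],[0,0,0,0,0,0,1],[0,0,0,0,0,0,1],[0,0,0,0,0,0,1]],
])

```text
time: 58.45
eef_pos: [0.4871, 0.092, 0.1211]
orientation: [-3.141, 0.0, -0.0]
ft_force: [0.8, -1.5, 0.3]
finger_gap: 0.0006
finger_force: 0.8
```

>>> apply_moves([
  [[0,-0.1,0,0,0,0,1],[0,-0.1,0,0,0,0,1],[0,-0.1,0,0,0,0,1],[0,-0.05,0,0,0,0,1],[0,0,0,0,0,0,1],[0,0,0,0,0,0,1],[0,0,0,0,0,0,1],[0,0,0,0,0,0,1],[0,0,0,0,0,0,1],[0,0,0,0,0,0,1]],
])

```text
time: 59.45
eef_pos: [0.4873, 0.0989, 0.1211]
orientation: [-3.141, -0.0, -0.001]
ft_force: [1.4, -3.4, -0.7]
finger_gap: 0.0005
finger_force: 1.4
```

Run:
```python
from h import *
for _ in range(2):
    o=get_obs();print(o['eef_pos'],o['ft_force'],o['finger_force']);T=snapshot("top")
S=snapshot("scene")
v=np.hstack([cv2.resize(T[180:290,110:220],(400,400),interpolation=2),cv2.resize(S[220:360,110:250],(400,400),interpolation=2)])
cv2.imwrite("pics/c9.png",v[:,:,::-1])
```

```text
[0.48725963 0.09888549 0.12108385] [ 1.39497915 -3.41514496 -0.70666642] 1.3817134872078896
[0.48720411 0.09887129 0.12104399] [ 1.56746567 -2.65561758  0.75132491] 1.347954422235489
```

View pics/c9.png

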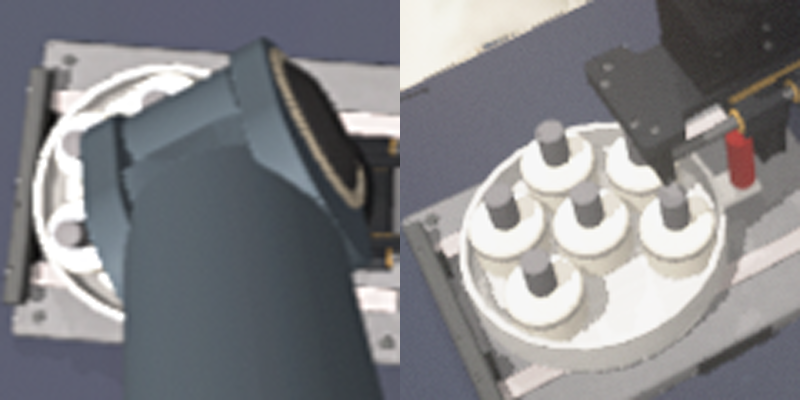

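All the pots are still upright, and the tin is close to the dark stop bar on the left. I'll keep pushing in small steps.

>>> apply_moves([
  [[0,-0.1,0,0,0,0,1],[0,-0.1,0,0,0,0,1],[0,-0.05,0,0,0,0,1],[0,0,0,0,0,0,1],[0,0,0,0,0,0,1],[0,0,0,0,0,0,1],[0,0,0,0,0,0,1],[0,0,0,0,0,0,1],[0,0,0,0,0,0,1],[0,0,0,0,0,0,1]],
])

```text
time: 60.6
eef_pos: [0.4874, 0.1004, 0.121]
orientation: [3.137, 0.001, -0.003]
ft_force: [2.5, -10.0, 3.2]
finger_gap: 0.0004
finger_force: 5.3
```

>>> apply_moves([
  [[0,-0.05,0,0,0,0,1],[0,-0.1,0,0,0,0,1],[0,-0.1,0,0,0,0,1],[0,0,0,0,0,0,1],[0,0,0,0,0,0,1],[0,0,0,0,0,0,1],[0,0,0,0,0,0,1],[0,0,0,0,0,0,1],[0,0,0,0,0,0,1],[0,0,0,0,0,0,1]],
])

```text
time: 61.6
eef_pos: [0.4874, 0.101, 0.121]
orientation: [3.131, 0.003, -0.006]
ft_force: [3.0, -19.8, 7.8]
finger_gap: 0.0004
finger_force: 10.3
```

Against the stop at 20 N there is almost no further motion, so it is home. I'll back off and check.

>>> apply_moves([
  [[0,0.5,0,0,0,0,1],[0,1,0,0,0,0,1],[0,1,0,0,0,0,1],[0,1,0,0,0,0,1],[0,0,-1,0,0,0,1],[0,0,-1,0,0,0,1],[0,0,-1,0,0,0,1],[0,0,-1,0,0,0,1],[0,0,-1,0,0,0,1],[0,1,0,0,0,0,1]],
])

```text
time: 62.6
eef_pos: [0.488, 0.023, 0.2235]
orientation: [-3.138, -0.005, 0.006]
ft_force: [0.2, -0.6, -0.0]
finger_gap: 0.0007
finger_force: 0.0
```

>>> apply_moves([
  [[0,1,0,0,0,0,1],[0,1,0,0,0,0,1],[0,1,0,0,0,0,1],[0,1,0,0,0,0,1],[0,1,0,0,0,0,1],[0,1,0,0,0,0,1],[0,1,0,0,0,0,1],[0,0,0,0,0,0,1],[0,0,0,0,0,0,1],[0,0,0,0,0,0,1]],
])

```text
time: 63.6
eef_pos: [0.487, -0.1194, 0.2209]
orientation: [-3.14, 0.0, 0.002]
ft_force: [0.4, -0.9, -0.1]
finger_gap: 0.0002
finger_force: 0.0
```

Run:
```python
from h import *
T=snapshot("top");S=snapshot("scene")
v=np.hstack([cv2.resize(T[180:290,100:210],(400,400),interpolation=2),cv2.resize(S[220:360,110:250],(400,400),interpolation=2)])
cv2.imwrite("pics/c10.png",v[:,:,::-1])
up=T[180:290,100:230];H,Sa,V=cv2.split(cv2.cvtColor(T,cv2.COLOR_RGB2HSV))
for c,s in blobs(((H<6)|(H>172))&(Sa>120)&(V>60),15):
    if 150<c[0]<240: print(c,plane("top",c,.0738))
```

```text
[199.03508772 236.28070175] [0.48637008 0.11491439 0.0738    ]
```

View pics/c10.png

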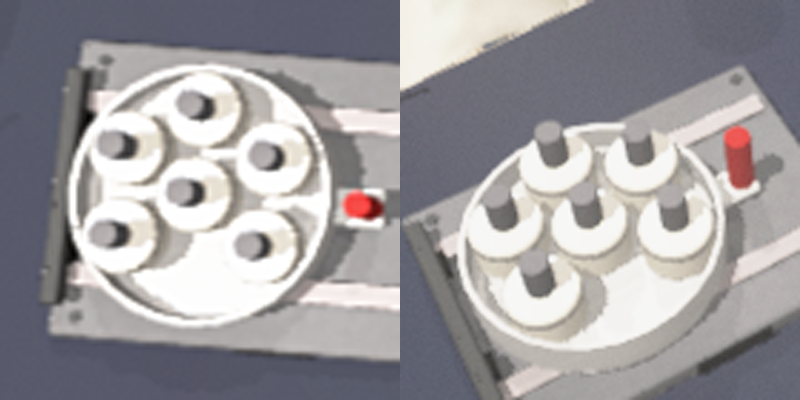

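All six pots are upright, the tin is home against the bar, and the arm is clear. I'm handing the job in.

```bash
python3 -c "
from station import *
print(close_job())"
```

```text
the job is handed in; nothing more can be done
None
```

The job is handed in: all six pots stand upright in the tin with the heavy one on the seat, the tin is pushed home against its stop, and the vial and tape are still in the tray.

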